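# Unhook the finished step plate from the deburring nest and tray it

## Robot

A 6-joint arm with a two-finger parallel gripper is mounted at the origin on the work surface. World frame = base frame: x ahead of the robot, y to its left, z up, the work surface at z = 0. Lengths are in m, angles in rad, forces in N, time in s.
With the tool pointing down it reaches from about 0.35 to 0.975 m from the base axis. Payload 4.9 kg.
Tool frame: the origin (TCP) lies at the very end of the fingers, on their centre line; the grasp point (between the pads) lies 19 mm behind it; z points along the fingers, y is the line along which they close (so a half turn about z gives the same grasp; the last joint's range is limited). The gripper opens to 85 mm and grips with 20 to 120 N. Pads are 22 mm wide; open, the fingers measure 114 mm over their backs; the gripper's body (76 mm by 85 mm) begins 54 mm behind the grasp point. The pads swing forward as they close: fully open they stand 13 mm farther back than shut.
Start: joints at [1.042, 0.053, 1.613, -0, 1.476, -0.119], TCP at [0.249, 0.573, 0.231] pointing down, gripper open.
Joint ranges: [-3.01, 3.01], [-1.01, 2.22], [0.06, 2.58], [-1.02, 4.17], [0.09, 2.62], [-3.14, 3.14]. Speed limits (rad/s): [2.57, 2.57, 3.14, 3.14, 3.14, 3.14].

## Interface

Orientations are given as a rotation vector (axis times angle).
In Python, from station import * gives the robot as it stands.
- The arm moves only by the shell command python3 -m crank 'ROWS' [OPENING] [FORCE]. ROWS is JSON, a list of rows, each an object with "offset": the shift along the tool's x, y, z in m, a list of three; "twist": the turn, a rotation vector about the tool's x, y, z in degrees, a list of three. In form: [{"offset": [x, y, z], "twist": [rx, ry, rz]}, ...]. A call has 1 to 20 rows; each row is the pose to reach, as a shift and turn from the pose commanded when the call began, along the tool's axes at that moment; what a row does not reach only later rows make up. A row lasts 1/8 s, in which the tool goes at most 62.5 mm and 10.7 degrees, less where a joint would pass 70% of its speed; a pose out of reach is approached as far as the arm can. A call with a gripper value outside its range is refused whole. OPENING is the opening, from 0 (shut) to 1 (fully open), set as the call begins (- or left out, the last holds). The fingers move at their own pace and stop on an object; FORCE is the grip in N (left out, the last holds). Time passes only in rows, so rows that repeat a pose let the fingers close. It gives the time, the measured TCP pose, the force, the opening and the grip force at its end, in the units of the state.
- get_obs(): the state, without advancing time (a new reading comes with each control period).
- get_image(name): name is "scene" or "top" or "wrist"; returns the picture (480x640x3 uint8, red, green, blue); there is no depth.
- get_calibration(name): a dict with "intrinsics" (3x3 intrinsics, pixels), "world_from_camera" (4x4, takes a point from camera to world coordinates); the wrist camera has in their place "tool_from_camera" (4x4, takes a point from camera to tool coordinates, whose origin is the TCP and whose axes are the flange's). Camera axes: x right, y up, looking along -z (the intrinsics and any distortion apply to the point x, -y, -z); pixel columns grow to the right and rows downward; lengths in m; the calibration is good to about 2 mm. A picture is of the moment at which its call begins: read the wrist's pose just before it. get_calibration takes no time and is no camera call.
- finish_job(): hands the job in; it is judged then, once.
Trained networks look in the newest picture that a camera, given by its name, has taken for a name from the list of things; names that differ only in an ending like _2 or _b are one class to them, and where a whole thing is asked for, a point or a joint stands for the part that bears it (a point fixed in the world has none). Each returns a list of dicts, best first, with "confidence" (0 to 1); they miss things now and then, are a little off and sometimes report something else, mostly with a low value. They report only what shows in the picture. A call takes as long as a camera call. They do not tell look-alikes from the thing itself.
- cut_out(query, camera): "region" (480x640 bool, what is visible of it) and "rect" ([centre column, centre row, width, height] in pixels, round what is visible of it).
The state is a dict: "t": time; "q": joint angles; "dq": joint speeds; "effort": joint torques, N m; "tool_pos": TCP position; "tool_rot": TCP orientation; "contact_force": force on the tool from outside, world axes, zero at the start; "wrist_torque": the same for the moment, N m; "opening": finger opening in m; "grip_force": force on a finger pad.
Only numpy, scipy, OpenCV 4.12 (cv2) and the standard library are available. Lean on these libraries where they do the work, as an engineer would, in place of code of your own. Each camera call takes 0.05 s, during which the arm holds its last target. There are 200 camera calls.

## Task

Unhook the finished step plate that is held in the sloping nest: lift the sprung hook finger clear of it, and only then swing the finger well aside (60 degrees or more), without dragging the plate. Take the plate off the slope and set it down, not dropped, flat in the empty bay of the tray, in line with the bay, and after that swing the finger back home across the empty nest and let go. Leave the plates already in the tray where they are, and do not tip the oil bottle.

Things in the scene. Friction and masses are not known exactly. Their poses are not given: they have to be found in the camera images.
- nest: Sloping steel nest on a green base. Origin: centre of its 104 x 170 mm face, 85 mm above the table. x up the slope (towards the robot), y level across, z off the face, which is tilted 30 deg, away from the robot. The plate lies centred here between a stop ledge below it (x -31 to -38) and side stops (y -50, +50), all up to 10 mm high. The finger's post stands at x 0, y +75, along z.
- hook_lift (a joint): Height of the hook finger along its post (nest z), m. 0: it lies on the plate, 14 mm off the nest's face, its nose 6 mm down in the plate's slot. Lift it 10 mm or more to be clear; end stop at 0.022. A spring pulls it down, about 5.5 N at 0 plus 250 N/m; with nothing under it, it goes down to -0.004.
- hook_swing (a joint): Turn of the hook finger about its post, rad. 0: home, across the plate (pointing to nest -y). It grows to 1.6 as the finger swings up the slope (counter-clockwise looking down on the face); stops at both ends. Light friction: it stays where it is left. From 1.0 on it is clear of the plate.
- hook_grip (a point): Centre of the finger's bar grip, on the post axis, 58 mm off the nest's face at hook_lift 0. Bar 10 mm thick, 42 long, 28 high (+-14 about this point). Under it a 10 mm neck, then (33 mm below this point) a 24 mm hub with the finger, 14 wide, 48 long from the axis. Turns with the finger: z along the post, y along the bar (finger points to -y), x across it.
- plate_grip (a point): Finished steel step plate, 0.45 kg: base 60 x 90 x 14 mm, on it an upright rib 16 thick, 59 long, 32 high. Point in the rib over the base's centre, 34 mm above the underside, 12 below the rib's top. z off the base, y along rib and 90 mm side: base +-45, rib -45 to +14; x across, base +-30. Slot for the nose (16 x 14) at y +33. In the nest its axes are the nest's.
- bay_mid (a point): The tray's empty bay: centre of its liner's top, 7 mm above the table. x along its 106 mm length, y across its 76 mm width, z up. Walls end 14 mm above the table. The tray (150 x 246 mm) has three bays side by side, pitch 80 mm along y, and a tool trough at the far side; which bay is empty varies. Plate goes in with rib along x, either way round, plate_grip over this point.
- mate_a_mid (a point): Like plate, already in another bay (rib along the bay); same point on it as plate_grip. Leave alone.
- mate_b_mid (a point): Second such plate in the tray; same point. Leave alone.
- oiler: White oil bottle, 56 mm across, 150 mm tall, at the back; origin centre of its underside. Do not tip.
There are look-alikes about, which are no part of the job. What is shaped like the part that bears plate_grip but green or pink is not meant.

How it is judged:
On the way, in this order (a step that is already met when the one before it is completed fails the run):
1. the finger is lifted out and swung aside (1.0 rad or more) with the plate still in place in the nest (value of joint hook_swing above 1 rad and distance between plate_grip and nest below 0.06 m and distance of plate_grip from where it was at the start of the episode below 0.01 m), for 0.2 s.
2. the plate is lifted off the nest, finger still aside (z of plate_grip in the frame of nest above 0.075 m and value of joint hook_swing above 0.9 rad), for 0.1 s.
3. the plate lies flat in the empty bay, let go, while the finger is still aside (horizontal distance between plate_grip and bay_mid below 0.016 m and angle between plate_grip's own z axis and vertical below 0.08 rad and z of plate_grip in the frame of bay_mid between 0.028 and 0.041 m and angle between the y axis of plate_grip and the x axis of bay_mid, either way round below 0.17 rad and contact force between the fingers and plate below 0.1 N and value of joint hook_swing above 0.8 rad), for 0.3 s.
At the end, for the whole second after the job is handed in: Plate at rest, flat (0.08 rad) on the empty bay's liner, plate_grip within 16 mm of bay_mid in plan, rib within 0.17 rad of the bay's length; finger home (hook_swing under 0.12 rad), down (hook_lift under 1 mm) and still; other two plates within 20 mm of their places (horizontal distance between plate_grip and bay_mid below 0.016 m and angle between plate_grip's own z axis and vertical below 0.08 rad and z of plate_grip in the frame of bay_mid between 0.028 and 0.041 m and angle between the y axis of plate_grip and the x axis of bay_mid, either way round below 0.17 rad and distance of each of mate_a_mid, mate_b_mid from where it was at the start of the episode below 0.02 m and value of joint hook_swing below 0.12 rad and value of joint hook_lift below 0.001 m and linear speed of plate below 0.02 m/s and velocity of joint hook_swing below 0.05 rad/s); the robot touches nothing.
It fails at once if the finger is swung without being lifted clear while the plate is in the nest (hook_swing between 0.15 and 0.4 rad with hook_lift under 4 mm) (distance between plate_grip and nest below 0.06 m and value of joint hook_swing between 0.15 and 0.4 rad and value of joint hook_lift below 0.004 m).
It fails at once if the plate is let go in the air: away from the nest, more than 20 mm above the liner and not in the fingers (distance between plate_grip and nest above 0.14 m and z of plate_grip in the frame of bay_mid above 0.054 m and contact force between the fingers and plate below 0.2 N).
It fails at once if a plate already in the tray is shoved more than 20 mm (distance of any of mate_a_mid, mate_b_mid from where it was at the start of the episode above 0.02 m).
It fails at once if the oil bottle is tipped (angle between oiler's own z axis and vertical above 0.5 rad).
It also fails if it takes over 70 s, if anything falls off the work surface, if the arm or the gripper's body presses on something with over 40 N, if the wrist force passes 120 N, or if a joint passes its speed limit or range.

## Working session

There is one attempt and no reset: what is moved stays moved. The work goes in short steps, Python scripts to look and compute and a shell command to move; the robot and the scene stay as the last step left them, time stands still between calls to the robot, and variables do not carry over. Pictures are saved under pics/ and viewed, at most 10 in all, crops included, and the job is handed in when it is done.

```bash
mkdir -p pics; python3 - <<'E'
from station import *
import cv2,numpy as np
np.set_printoptions(precision=4,suppress=True)
for n in ["scene","top"]:
    im=get_image(n); cv2.imwrite(f"pics/{n}0.png",cv2.cvtColor(im,cv2.COLOR_RGB2BGR))
    c=get_calibration(n); print(n,c)
    for q in ["nest","hook_grip","plate_grip","oiler"]:
        for r in cut_out(q,n)[:4]: print(q,round(r["confidence"],2),np.round(r["rect"],1))
print(get_calibration("wrist")); print(get_obs())
E
```

```text
scene {'intrinsics': array([[465.2996,   0.    , 314.9895],
       [  0.    , 465.2996, 240.1628],
       [  0.    ,   0.    ,   1.    ]]), 'world_from_camera': array([[ 0.5334, -0.6758,  0.5087,  1.0855],
       [ 0.8458,  0.4189, -0.3304, -0.3492],
       [ 0.0102,  0.6065,  0.795 ,  0.8736],
       [ 0.    ,  0.    ,  0.    ,  1.    ]])}
nest 0.94 [223.4 290.1 115.9 118.5]
hook_grip 0.59 [199.6 280.6  33.3  20. ]
plate_grip 0.94 [207.5 213.2  38.6  30.6]
plate_grip 0.88 [172.2 383.1  59.8  38.2]
plate_grip 0.85 [226.2 268.9  52.3  48.9]
plate_grip 0.62 [338.4 282.3  46.3  37.4]
oiler 0.9 [411.6 296.7  33.7  56.4]
top {'intrinsics': array([[466.5735,   0.    , 323.8776],
       [  0.    , 466.5735, 238.1472],
       [  0.    ,   0.    ,   1.    ]]), 'world_from_camera': array([[-0.0037,  0.995 , -0.0999,  0.4833],
       [-1.    , -0.0044, -0.0069, -0.0511],
       [-0.0074,  0.0999,  0.995 ,  1.0516],
       [ 0.    ,  0.    ,  0.    ,  1.    ]])}
nest 0.78 [411.4 256.2 105.9  74.1]
nest 0.61 [438.4 239.7  41.4  26. ]
hook_grip 0.77 [436.7 240.   38.4  31.2]
plate_grip 0.97 [485. 
[... 288 characters left out ...]
    ,   0.    ,   1.    ]]), 'tool_from_camera': array([[ 0.0002,  0.9614,  0.2752,  0.0698],
       [ 1.    , -0.    , -0.0006, -0.0004],
       [-0.0005,  0.2752, -0.9614, -0.142 ],
       [ 0.    ,  0.    ,  0.    ,  1.    ]])}
{'t': 0.5, 'q': array([ 1.042 ,  0.0527,  1.6129,  0.    ,  1.476 , -0.119 ]), 'dq': array([ 0.0028,  0.0003, -0.0003, -0.0015,  0.0012,  0.0011]), 'effort': array([  0.    , -39.3207, -37.0028,  -0.    ,   0.0012,   0.    ]), 'tool_pos': array([0.249 , 0.5732, 0.2313]), 'tool_rot': array([-0.6392, -3.0758,  0.0001]), 'contact_force': array([0.1634, 0.0937, 0.5074]), 'wrist_torque': array([0.0261, 0.0183, 0.0118]), 'grip_force': 0.0, 'opening': 0.08548747320372585}
```

View pics/scene0.png

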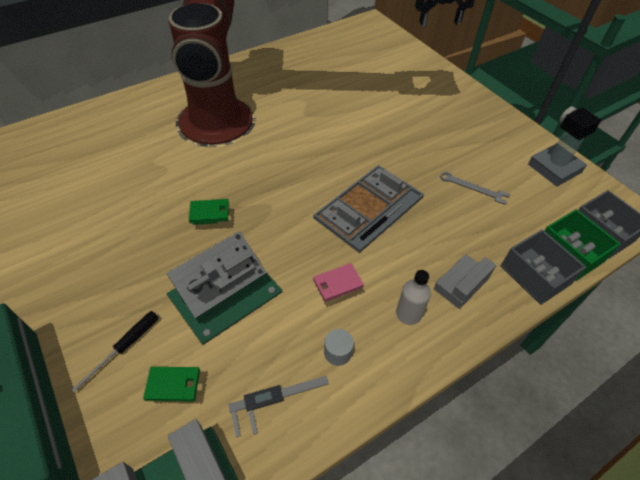

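View pics/top0.png

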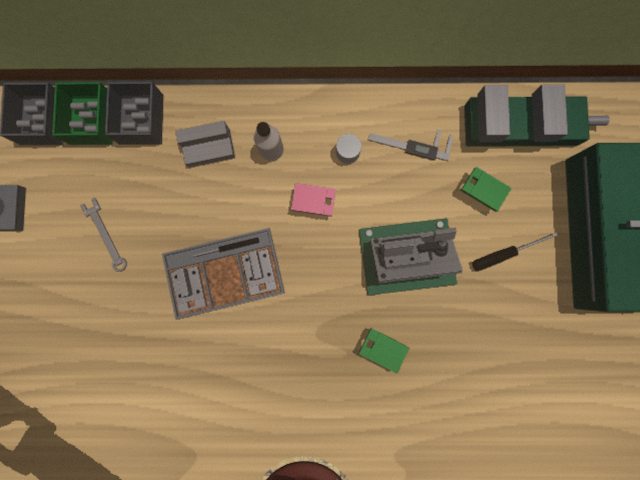

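Scene picture: the nest with plate and hook is at about (223,285). The tray is at (368,208), and its cork-lined empty bay is in the middle.

Top picture: nest at (410,256), hook grip at (438,240), tray at (224,273) with empty bay at (226,279), oiler at (268,140).

Candidates in the top picture: the grey plate in the nest (405,254), two green plates (485,190) and (383,351), a pink one (313,200), and the tray mates (187,288) and (260,270). The plate meant is the grey one in the nest under the hook. I'll confirm that in an enlarged crop.

```bash
python3 - <<'E'
import cv2,numpy as np
t=cv2.imread("pics/top0.png");s=cv2.imread("pics/scene0.png")
f=lambda im,x,y,w:cv2.convertScaleAbs(cv2.resize(im[y:y+int(w*.75),x:x+w],(400,300),interpolation=cv2.INTER_CUBIC),alpha=1.6)
cv2.imwrite("pics/crop1.png",np.vstack([np.hstack([f(t,356,210,120),f(s,160,225,128)]),np.hstack([f(t,160,226,128),f(s,310,162,120)])]))
E
```

```text
(no output)
```

View pics/crop1.png

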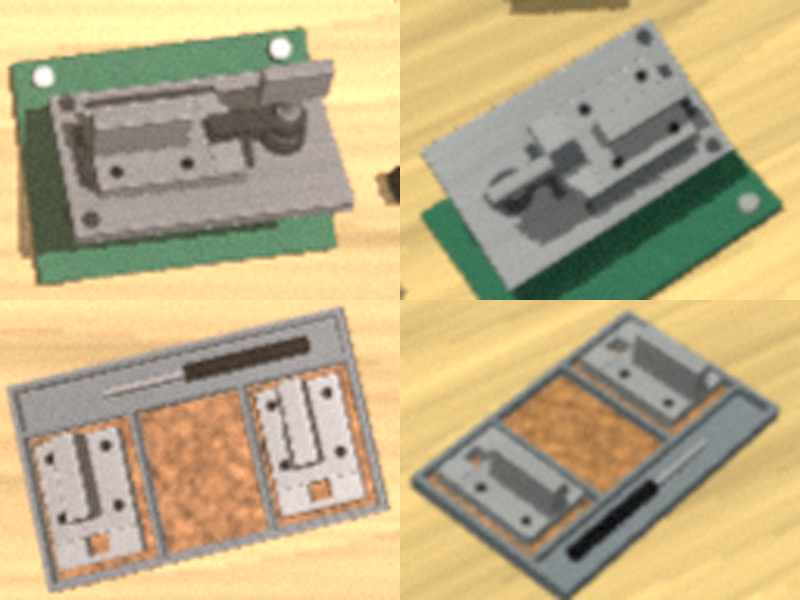

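The crop confirms it. The grey plate in the nest has its rib and the hook finger across it (top-left panel; full-image pixel about (405,254)), so it is the one meant. The empty bay is the middle, cork-lined one. Next I fit the poses from the corner pixels.

```bash
cat > h.py <<'E'
from station import *
import numpy as np,cv2
from scipy.spatial.transform import Rotation as R
from scipy.optimize import least_squares
np.set_printoptions(precision=4,suppress=True)
def proj(P,c,T=None):
    T=c["world_from_camera"] if T is None else T
    p=(np.asarray(P)-T[:3,3])@T[:3,:3]; k=c["intrinsics"]
    return np.c_[k[0,2]+k[0,0]*p[:,0]/-p[:,2], k[1,2]-k[1,1]*p[:,1]/-p[:,2]]
def wristT(o):
    T=np.eye(4);T[:3,:3]=R.from_rotvec(o["tool_rot"]).as_matrix();T[:3,3]=o["tool_pos"]
    return T@get_calibration("wrist")["tool_from_camera"]
s3=np.sqrt(3)/2
def nestR(yaw): return R.from_euler('z',yaw).as_matrix()@np.array([[-s3,0,.5],[0,-1,0],[.5,0,s3]])
def nestP(p,L): return np.array([p[0],p[1],.085])+np.asarray(L)@nestR(p[2]).T
def bayP(p,L): return np.array([p[0],p[1],.007])+np.asarray(L)@R.from_euler('z',p[2]).as_matrix().T
def fit(fn,p0,views):  # views: (cal,T,L,px)
    f=lambda p:np.concatenate([(proj(fn(p,L),c,T)-px).ravel() for c,T,L,px in views])
    r=least_squares(f,p0,loss='soft_l1'); return r.x,f(r.x).reshape(-1,2)
# tool pose for a nest-frame or world grasp: rotation delta & offset in current tool axes
def rel(pos,Rm,o):
    R0=R.from_rotvec(o["tool_rot"]).as_matrix()
    return R0.T@(np.asarray(pos)-o["tool_pos"]), R.from_matrix(R0.T@Rm).as_rotvec(degrees=True)
E
python3 - <<'E'
from h import *
ct,cs=get_calibration("top"),get_calibration("scene")
F=np.array([[.052,-.085,0],[.052,.085,0],[-.052,-.085,0]])
T=np.array([[76,243],[355,207],[50,98]])*.3+[356,210]
FS=np.array([[.052,.085,0],[.052,-.085,0],[-.052,-.085,0],[-.052,.085,0]])
S=np.array([[22,150],[250,20],[337,150],[110,292]])*.32+[160,225]
x,r=fit(nestP,[.45,-.2,0],[(ct,None,F,T),(cs,None,FS,S)]);print("nest",x);print(r.T)
B=np.array([[.053,.038,0],[.053,-.038,0],[-.053,-.038,0],[-.053,.038,0]])
TT=np.array([[138,112],[240,90],[272,228],[168,255]])*.32+[160,226]
SS=np.array([[268,140],[200,196],[102,118],[165,72]])*.3+[310,162]
SS=SS[[0,1,2,3]]
for nm,v in [("t",[(ct,None,B,TT)]),("ts",[(ct,None,B,TT),(cs,None,B[[0,1,2,3]],SS)])]:
    x2,r=fit(bayP,[.4,.2,0.2],v);print(nm,x2);print(r.T)
o=get_obs()
Rn=nestR(x[2]);print("tool x,y,z now",R.from_rotvec(o["tool_rot"]).as_matrix())
# viewing pose: tool along -nest z, x tool... two options
for sgn in (1,-1):
    Rm=np.c_[sgn*Rn[:,0],-sgn*Rn[:,1],-Rn[:,2]]
    print(sgn,rel(nestP(x,[[0,0.03,.2]])[0],Rm,o))
E
```

```text
nest [ 0.5471 -0.2322  0.1188]
[[-0.62   -0.3456 -1.1028 -1.0741 -0.7754 -1.7651 -0.478 ]
 [-2.6225 -2.2178 -0.8883 -0.1132 -1.0667 -0.7942 -0.6005]]
t [0.4938 0.1764 0.2333]
[[-0.3191  0.0774  0.1519  0.0739]
 [-0.276  -1.1931  0.9064  0.3594]]
ts [0.4937 0.1784 0.2269]
[[-1.0755 -0.633  -0.8641 -0.9898 -0.6593 -0.182  -2.802  -1.6362]
 [-0.3898 -1.0956  1.0769  0.3143  1.3167  1.0904  1.403  -0.1191]]
tool x,y,z now [[-0.9172  0.3984 -0.    ]
 [ 0.3984  0.9172 -0.    ]
 [ 0.     -0.     -1.    ]]
1 (array([-0.6958, -0.5955, -0.0269]), array([  7.9258,  29.2902, -29.589 ]))
-1 (array([-0.6958, -0.5955, -0.0269]), array([ 38.9236, -10.5326, 145.2724]))
```

```bash
cat >> h.py <<'E'
def toolR(Rn,a=0): # tool for nest, swung a deg about nest z
    return Rn@R.from_euler('z',a,degrees=True).as_matrix()@np.c_[[0,-1,0],[-1,0,0],[0,0,-1]]
E
python3 - <<'E'
from h import *
o=get_obs(); x=[ 0.5471,-0.2322,0.1188]
print(rel(nestP(x,[[0,.02,.15]])[0],toolR(nestR(x[2])),o), nestP(x,[[0,.02,.15]]))
E
```

```text
(array([-0.6692, -0.5994,  0.0164]), array([27.2078, 15.6197, 58.2909])) [[ 0.6239 -0.2432  0.2149]]
```

```bash
r='{"offset":[-0.3,-0.3,-0.08],"twist":[12,7,27]}'; python3 -m crank '[{"offset":[-0.04,-0.04,-0.06],"twist":[2,1,4]},{"offset":[-0.3,-0.27,-0.08],"twist":[12,7,26]},{"offset":[-0.3,-0.27,-0.08],"twist":[12,7,26]},{"offset":[-0.3,-0.27,-0.08],"twist":[12,7,26]},{"offset":[-0.3,-0.27,-0.08],"twist":[12,7,26]},{"offset":[-0.3,-0.27,-0.08],"twist":[12,7,26]},{"offset":[-0.669,-0.599,0.016],"twist":[27.2,15.6,58.3]},{"offset":[-0.669,-0.599,0.016],"twist":[27.2,15.6,58.3]},{"offset":[-0.669,-0.599,0.016],"twist":[27.2,15.6,58.3]},{"offset":[-0.669,-0.599,0.016],"twist":[27.2,15.6,58.3]},{"offset":[-0.669,-0.599,0.016],"twist":[27.2,15.6,58.3]},{"offset":[-0.669,-0.599,0.016],"twist":[27.2,15.6,58.3]},{"offset":[-0.669,-0.599,0.016],"twist":[27.2,15.6,58.3]},{"offset":[-0.669,-0.599,0.016],"twist":[27.2,15.6,58.3]},{"offset":[-0.669,-0.599,0.016],"twist":[27.2,15.6,58.3]},{"offset":[-0.669,-0.599,0.016],"twist":[27.2,15.6,58.3]}]' 1
python3 - <<'E'
from h import *
o=get_obs(); im=get_image("wrist"); cv2.imwrite("pics/w1.png",cv2.cvtColor(im,cv2.COLOR_RGB2BGR))
import pickle; pickle.dump(o,open("w1.pkl","wb"))
x=[ 0.5471,-0.2322,0.1188]; print(rel(nestP(x,[[0,.02,.15]])[0],toolR(nestR(x[2])),o)); print(o["q"],o["contact_force"])
E
```

```text
t: 2.5
tool_pos: [0.6238, -0.246, 0.2128]
tool_rot: [-1.823, -2.045, 0.549]
contact_force: [-0.8, -0.2, -0.7]
opening: 0.0853
grip_force: 0.0
(array([ 0.0028, -0.0007, -0.002 ]), array([-0.1041, -0.1445, -0.1859]))
[-0.386   0.4819  1.1974 -0.2589  1.9219 -0.5333] [-0.764  -0.2183 -0.7457]
```

View pics/w1.png

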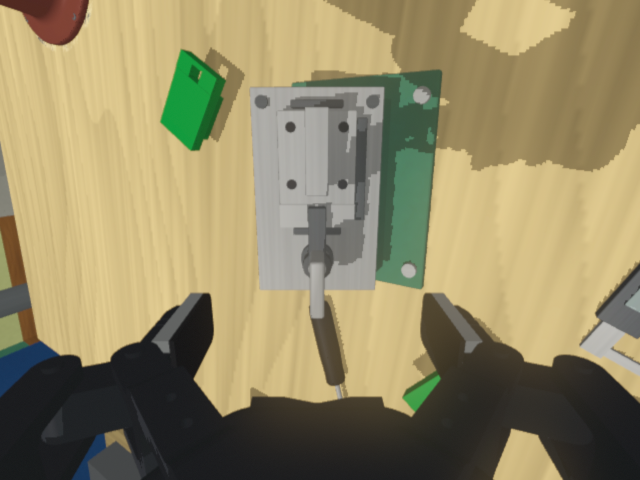

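The wrist picture shows the nest face corners at (250,88), (384,87), (375,290) and (261,290). The rib top spans (305..328, 108..196) and the bar grip (310..324, 262..317), with the finger across the plate. I refine the fit from these.

```bash
python3 - <<'E'
from h import *
import pickle
o=pickle.load(open("w1.pkl","rb")); c=get_calibration("wrist"); T=wristT(o)
F=np.array([[.052,-.085,0],[-.052,-.085,0],[-.052,.085,0],[.052,.085,0]]);px=np.array([[250,88],[384,87],[375,290],[261,290.]])
rib=np.array([[.008,-.045,.046],[-.008,-.045,.046],[-.008,.014,.046],[.008,.014,.046]]);pr=np.array([[305,108],[328,108],[328,196],[305,196.]])
bar=np.array([[.005,.054,.072],[-.005,.054,.072],[-.005,.096,.072],[.005,.096,.072]]);pb=np.array([[311,262],[325,262],[323,317],[310,317.]])
for n,v in [("face",[(c,T,F,px)]),("rib",[(c,T,rib,pr)]),("bar",[(c,T,bar,pb)]),("all",[(c,T,F,px),(c,T,rib,pr),(c,T,bar,pb)])]:
    x,r=fit(nestP,[.547,-.232,.119],v); print(n,x);print(r.T)
o=get_obs(); print(rel(nestP(x,[[0,.075,.11]])[0],toolR(nestR(x[2])),o))
E
```

```text
face [ 0.5486 -0.2342  0.1206]
[[-1.2601  0.5882  0.4603 -1.4723]
 [-0.7357 -0.4104  0.9399  1.3349]]
rib [ 0.5455 -0.2125  0.1154]
[[-0.8086  0.666  -0.1304  0.006 ]
 [-0.6814 -0.6826  0.8616  0.8543]]
bar [ 0.5486 -0.2088  0.0772]
[[-0.4145  0.812   0.3384 -1.1186]
 [-1.0533 -0.5716  1.188   0.7491]]
all [ 0.5455 -0.2128  0.1269]
[[ -3.9143   0.7025   1.557   -2.5866  -1.5781  -0.137   -0.025    0.1099
   -1.5129  -0.3385   1.891    0.4219]
 [-31.2408 -31.801  -21.9458 -20.9142  -0.4318  -0.692    0.8268   1.0459
    1.6621   1.5287   3.7834   3.9008]]
(array([-0.0343,  0.0009,  0.0382]), array([-0.0682, -0.3498, -0.4912]))
```

```bash
python3 - <<'E'
import cv2
t=cv2.imread("pics/w1.png")[80:330,240:400]
cv2.imwrite("pics/w1c.png",cv2.convertScaleAbs(cv2.resize(t,None,fx=2.4,fy=2.4,interpolation=cv2.INTER_CUBIC),alpha=1.3))
E
```

```text
(no output)
```

View pics/w1c.png

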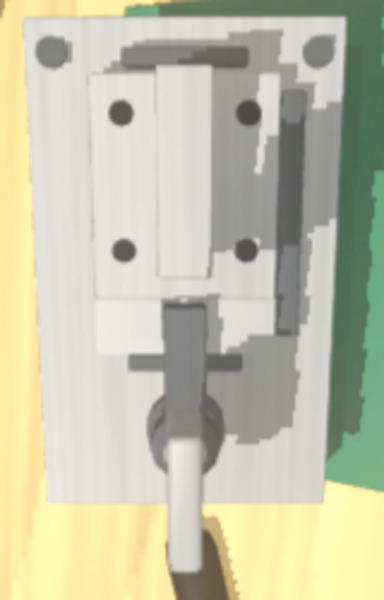

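```bash
cat > n.py <<'E'
from h import *
import pickle
o=pickle.load(open("w1.pkl","rb")); c=get_calibration("wrist"); T=wristT(o)
rc=lambda x,y0,y1,z:np.array([[x,y0,z],[-x,y0,z],[-x,y1,z],[x,y1,z]])
g=lambda a:np.array(a)/2.4+[240,80]
V={"rib":(c,T,rc(.008,-.045,.014,.046),g([[157,66],[213,66],[209,277],[157,277]])),
"base":(c,T,rc(.030,-.045,.045,.014),g([[91,72],[280,72],[275,352],[95,352]])),
"bar":(c,T,rc(.005,.054,.096,.072),g([[167,440],[203,440],[201,572],[170,572]])),
"face":(c,T,rc(.052,-.085,.085,0),g([[24,16],[346,16],[323,502],[48,502]]))}
E
python3 - <<'E'
from n import *
fz=lambda p,L:nestP(p,np.asarray(L)+[0,0,p[3]])
fd=lambda p,L:nestP(p,np.asarray(L)-[0,(abs(L[0][0])==.052)*p[4],-p[3]])
for k in (["rib"],["base"],["bar"],["rib","base"],["rib","base","bar"]):
    for f,p in((nestP,[.547,-.21,.119]),(fz,[.547,-.21,.119,0])):
        x,r=fit(f,p,[V[i] for i in k]); print(k,x,np.abs(r).max()); 
    if len(k)>1: print(r.T)
x,r=fit(fd,[.547,-.21,.119,0,.02],V.values());print(x);print(r.T)
E
```

```text
['rib'] [ 0.5454 -0.2119  0.1038] 1.0638843726714242
['rib'] [ 0.5455 -0.2121  0.1052 -0.0053] 0.4069070848431693
['base'] [ 0.5459 -0.2117  0.1155] 1.3948861177011054
['base'] [ 0.5461 -0.2118  0.1155 -0.0028] 0.9155023330355903
['bar'] [ 0.5464 -0.2112  0.1089] 1.217129035320454
['bar'] [ 0.5462 -0.2157  0.1199 -0.0092] 0.4960815821671076
['rib', 'base'] [ 0.5457 -0.2119  0.1123] 1.474947541653421
['rib', 'base'] [ 0.5458 -0.212   0.1114 -0.0038] 1.4412910991306944
[[-0.4483  0.3432  0.8995  0.0185 -0.8185  0.3431 -1.4413  0.5303]
 [-0.3634 -0.2748  0.1313  0.0456  0.2802  0.5743 -0.0117 -0.2924]]
['rib', 'base', 'bar'] [ 0.5458 -0.2118  0.1161] 1.5387177172838733
['rib', 'base', 'bar'] [ 0.546  -0.2121  0.1151 -0.0025] 1.390538273721745
[[-0.4874  0.4341  1.2558  0.2516 -0.9794  0.5572 -0.8835  0.7334 -0.1477
  -0.1276  0.3202 -1.0779]
 [-0.4434 -0.4382  0.4517  0.4388  0.4114  0.4298  0.4168  0.3662 -1.3905
  -1.3781  0.2132  0.1982]]
[ 0.546  -0.2122  0.1159 -0.0027 -0.0217]
[[-0.4974  0.3967  1.2791  0.2967 -0.959   0.4964 -0.8573  0.8186 -0.0638
  -0.0579  0.4279 -0.9582 -0.264   0.2578 -0.0279 -0.3915]
 [-0.3518 -0.364   0.4331  0.4355  0.5276  0.4886  0.3758  0.3731 -1.4714
  -1.4685  0.0879  0.0815  0.0185 -0.0615  0.0728  0.0365]]
```

```bash
cat >> h.py <<'E'
N=[.546,-.212,.116]
def go(L,a=0):
    o=get_obs(); d,w=rel(nestP(N,[L])[0],toolR(nestR(N[2]),a),o); print(d*1000,w)
E
python3 -c "
from h import *
go([0,.075,.10]); go([0,.075,.042])"
```

```text
[-34.1567   0.743   48.3124] [-0.0685 -0.0365  0.0509]
[-34.1936   0.8123 106.3124] [-0.0685 -0.0365  0.0509]
```

```bash
python3 -m crank '[{"offset":[-0.034,0.001,0.03],"twist":[0,0,0]},{"offset":[-0.034,0.001,0.048],"twist":[0,0,0]},{"offset":[-0.034,0.001,0.048],"twist":[0,0,0]},{"offset":[-0.034,0.001,0.048],"twist":[0,0,0]}]' 0.6
python3 -c "
from h import *
go([0,.075,.10]); go([0,.075,.042]);print(get_obs()['dq'])"
```

```text
t: 3.05
tool_pos: [0.6056, -0.2781, 0.1745]
tool_rot: [-1.82, -2.053, 0.549]
contact_force: [-0.1, -0.0, 0.6]
opening: 0.0513
grip_force: 0.0
[-2.4003  0.0577  3.2685] [0.092  0.1533 0.1815]
[-2.245  -0.0352 61.2683] [0.092  0.1533 0.1815]
[ 0.0005 -0.003  -0.0167 -0.002  -0.0039 -0.0026]
```

```bash
python3 -m crank '[{"offset":[-0.002,0,0.02],"twist":[0,0,0]},{"offset":[-0.002,0,0.04],"twist":[0,0,0]},{"offset":[-0.002,0,0.055],"twist":[0,0,0]},{"offset":[-0.002,0,0.06],"twist":[0,0,0]},{"offset":[-0.002,0,0.06],"twist":[0,0,0]},{"offset":[-0.002,0,0.06],"twist":[0,0,0]},{"offset":[-0.002,0,0.06],"twist":[0,0,0]}]'
python3 -c "
from h import *
go([0,.075,.042]);print(get_obs()['contact_force'])"
```

```text
t: 3.92
tool_pos: [0.5761, -0.285, 0.122]
tool_rot: [-1.822, -2.052, 0.549]
contact_force: [-0.1, -0.4, 0.1]
opening: 0.0515
grip_force: 0.0
[ 0.9556 -0.0742  0.7998] [0.0928 0.1341 0.1124]
[-0.089  -0.3582  0.0918]
```

Within 1 mm. Close on the bar.

```bash
python3 -m crank '[{"offset":[0,0,0],"twist":[0,0,0]},{"offset":[0,0,0],"twist":[0,0,0]},{"offset":[0,0,0],"twist":[0,0,0]},{"offset":[0,0,0],"twist":[0,0,0]},{"offset":[0,0,0],"twist":[0,0,0]},{"offset":[0,0,0],"twist":[0,0,0]}]' 0 70
python3 -c "
from h import *
go([0,.075,.042]);print(get_obs()['contact_force'])"
```

```text
t: 4.68
tool_pos: [0.5754, -0.2849, 0.1216]
tool_rot: [-1.821, -2.05, 0.55]
contact_force: [-0.3, 0.1, 3.3]
opening: 0.0087
grip_force: 69.1
[0.8009 0.321  0.1104] [-0.0009  0.0931  0.1132]
[-0.3347  0.0959  3.3023]
```

```bash
python3 -m crank '[{"offset":[0,0,-0.004],"twist":[0,0,0]},{"offset":[0,0,-0.008],"twist":[0,0,0]},{"offset":[0,0,-0.012],"twist":[0,0,0]},{"offset":[0,0,-0.016],"twist":[0,0,0]},{"offset":[0,0,-0.016],"twist":[0,0,0]},{"offset":[0,0,-0.016],"twist":[0,0,0]},{"offset":[0,0,-0.016],"twist":[0,0,0]}]'
python3 -c "
from h import *
go([0,.075,.058]);o=get_obs();print(o['contact_force']@nestR(N[2]),o['wrist_torque'])"
```

```text
t: 5.55
tool_pos: [0.5814, -0.2839, 0.1319]
tool_rot: [-1.817, -2.047, 0.552]
contact_force: [-5.0, -1.2, -7.4]
opening: 0.0088
grip_force: 68.1
[ 0.535   0.1827 -3.9902] [-0.2658 -0.0063  0.161 ]
[ 0.7496  0.6525 -8.9627] [-0.4174 -0.0136  0.2511]
```

```bash
python3 -m crank '[{"offset":[0,0,-0.004],"twist":[0,0,0]},{"offset":[0,0,-0.004],"twist":[0,0,0]},{"offset":[0,0,-0.004],"twist":[0,0,-5]},{"offset":[0,0,-0.004],"twist":[0,0,-12]},{"offset":[0,0,-0.004],"twist":[0,0,-20]},{"offset":[0,0,-0.004],"twist":[0,0,-28]},{"offset":[0,0,-0.004],"twist":[0,0,-30]},{"offset":[0,0,-0.004],"twist":[0,0,-30]}]'
python3 -c "
from h import *
go([0,.075,.058],30);o=get_obs();print(o['contact_force']@nestR(N[2]),o['wrist_torque'])"
```

```text
t: 6.55
tool_pos: [0.5836, -0.2835, 0.1348]
tool_rot: [-1.196, -2.39, 0.395]
contact_force: [-6.2, -1.9, -8.9]
opening: 0.0088
grip_force: 68.0
[ 0.4288 -0.0515 -0.3518] [-0.1822 -0.1351  0.1989]
[  1.091    1.1359 -10.88  ] [-0.378  -0.3472  0.2514]
```

```bash
python3 -m crank '[{"offset":[0,0,0],"twist":[0,0,-8]},{"offset":[0,0,0],"twist":[0,0,-16]},{"offset":[0,0,0],"twist":[0,0,-24]},{"offset":[0,0,0],"twist":[0,0,-32]},{"offset":[0,0,0],"twist":[0,0,-40]},{"offset":[0,0,0],"twist":[0,0,-48]},{"offset":[0,0,0],"twist":[0,0,-51]},{"offset":[0,0,0],"twist":[0,0,-51]},{"offset":[0,0,0],"twist":[0,0,-51]},{"offset":[0,0,0.006],"twist":[0,0,-51]},{"offset":[0,0,0.012],"twist":[0,0,-51]},{"offset":[0,0,0.018],"twist":[0,0,-51]},{"offset":[0,0,0.018],"twist":[0,0,-51]},{"offset":[0,0,0.018],"twist":[0,0,-51]}]'
python3 -c "
from h import *
go([0,.075,.042],81);o=get_obs();print(o['contact_force']@nestR(N[2]),o['wrist_torque'])"
```

```text
t: 8.3
tool_pos: [0.577, -0.2838, 0.1231]
tool_rot: [-0.05, -2.623, 0.095]
contact_force: [-0.3, 5.5, -8.4]
opening: 0.0088
grip_force: 68.5
[ 0.3741 -0.152   2.2032] [-0.0061  0.1049  0.1744]
[-4.4784 -5.4686 -7.0711] [ 1.1541 -1.0214 -0.5264]
```

```bash
python3 -m crank '[{"offset":[0,0,0.002],"twist":[0,0,0]},{"offset":[0,0,0.002],"twist":[0,0,0]},{"offset":[0,0,0.002],"twist":[0,0,0]},{"offset":[0,0,0],"twist":[0,0,0]},{"offset":[0,0,-0.02],"twist":[0,0,0]},{"offset":[0,0,-0.05],"twist":[0,0,0]},{"offset":[0,0,-0.08],"twist":[0,0,0]},{"offset":[0,0,-0.08],"twist":[0,0,0]}]' 0.4
python3 -c "
from h import *
go([0,-.004,.12]);o=get_obs();print(o['contact_force']@nestR(N[2]),o['wrist_torque'])"
```

```text
t: 9.3
tool_pos: [0.6188, -0.2804, 0.1965]
tool_rot: [-0.051, -2.628, 0.102]
contact_force: [0.1, -0.2, 0.7]
opening: 0.0343
grip_force: 0.0
[12.5708 79.432   8.2574] [ 0.0841  0.5283 81.0543]
[0.2842 0.239  0.6465] [ 0.0563 -0.2496  0.0495]
```

```bash
python3 -m crank '[{"offset":[0.012,0.079,0.002],"twist":[0,0,81]},{"offset":[0.012,0.079,0.002],"twist":[0,0,81]},{"offset":[0.012,0.079,0.002],"twist":[0,0,81]},{"offset":[0.012,0.079,0.002],"twist":[0,0,81]},{"offset":[0.012,0.079,0.002],"twist":[0,0,81]},{"offset":[0.012,0.079,0.002],"twist":[0,0,81]},{"offset":[0.012,0.079,0.002],"twist":[0,0,81]},{"offset":[0.012,0.079,0.002],"twist":[0,0,81]},{"offset":[0.012,0.079,0.002],"twist":[0,0,81]},{"offset":[0.012,0.079,0.002],"twist":[0,0,81]},{"offset":[0.012,0.079,0.002],"twist":[0,0,81]}]' 0.6
python3 - <<'E'
from h import *
import pickle
o=get_obs(); im=get_image("wrist"); cv2.imwrite("pics/w2.png",cv2.cvtColor(im,cv2.COLOR_RGB2BGR)); pickle.dump(o,open("w2.pkl","wb"))
go([0,-.004,.12]); go([0,-.004,.021])
c=get_calibration("wrist")
rc=lambda x,y0,y1,z:np.array([[x,y0,z],[-x,y0,z],[-x,y1,z],[x,y1,z]])
print(proj(nestP(N,rc(.008,-.045,.014,.046)),c,wristT(o)))
E
```

```text
t: 10.68
tool_pos: [0.606, -0.2006, 0.1901]
tool_rot: [-1.819, -2.051, 0.549]
contact_force: [-0.5, -0.6, -0.4]
opening: 0.0512
grip_force: 0.0
[-0.3252 -0.2255  1.582 ] [0.0089 0.0868 0.1635]
[ -0.1753  -0.2407 100.5819] [0.0089 0.0868 0.1635]
[[303.1872 183.7801]
 [329.0756 183.8699]
 [327.897  272.8339]
 [303.8174 272.7579]]
```

View pics/w2.png

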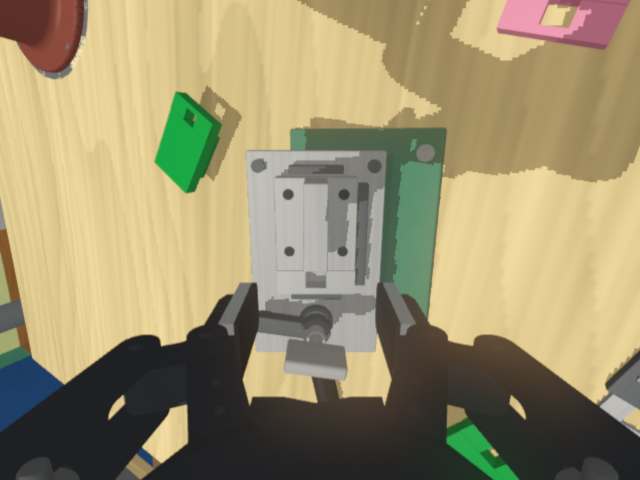

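The wrist picture shows the finger aside at (285,322), pointing up the slope. The plate is undisturbed, with its rib at (303..329, 180..270), which matches the prediction. I descend and grip.

```bash
python3 -m crank '[{"offset":[0,0,0.03],"twist":[0,0,0]},{"offset":[0,0,0.06],"twist":[0,0,0]},{"offset":[0,0,0.085],"twist":[0,0,0]},{"offset":[0,0,0.095],"twist":[0,0,0]},{"offset":[0,0,0.099],"twist":[0,0,0]},{"offset":[0,0,0.099],"twist":[0,0,0]},{"offset":[0,0,0.099],"twist":[0,0,0]},{"offset":[0,0,0.099],"twist":[0,0,0]}]'
python3 -c "
from h import *
go([0,-.004,.021]);print(get_obs()['contact_force'])"
```

```text
t: 11.72
tool_pos: [0.5577, -0.2066, 0.1052]
tool_rot: [-1.821, -2.052, 0.549]
contact_force: [-0.5, 0.4, -0.7]
opening: 0.0515
grip_force: 0.0
[ 0.0312 -0.4572  2.6382] [0.0909 0.1255 0.1217]
[-0.4913  0.3746 -0.7354]
```

```bash
python3 -m crank '[{"offset":[0,0,0.003],"twist":[0,0,0]},{"offset":[0,0,0.003],"twist":[0,0,0]},{"offset":[0,0,0.003],"twist":[0,0,0]}]'; python3 -m crank '[{"offset":[0,0,0],"twist":[0,0,0]},{"offset":[0,0,0],"twist":[0,0,0]},{"offset":[0,0,0],"twist":[0,0,0]},{"offset":[0,0,0],"twist":[0,0,0]},{"offset":[0,0,0],"twist":[0,0,0]},{"offset":[0,0,0],"twist":[0,0,0]}]' 0 100
python3 -c "
from h import *
go([0,-.004,.021]);print(get_obs()['contact_force'])"
```

```text
t: 12.1
tool_pos: [0.5555, -0.2067, 0.1018]
tool_rot: [-1.82, -2.05, 0.549]
contact_force: [0.2, -0.8, 0.5]
opening: 0.0516
grip_force: 0.0
t: 12.85
tool_pos: [0.5554, -0.2067, 0.1024]
tool_rot: [-1.821, -2.05, 0.55]
contact_force: [-2.8, 0.5, 5.2]
opening: 0.0142
grip_force: 98.6
[-0.1527  0.048  -0.9305] [-0.0107  0.0898  0.117 ]
[-2.7931  0.5266  5.1838]
```

Gripped. Lift straight off the slope.

```bash
python3 -m crank '[{"offset":[0,0,-0.01],"twist":[0,0,0]},{"offset":[0,0,-0.025],"twist":[0,0,0]},{"offset":[0,0,-0.045],"twist":[0,0,0]},{"offset":[0,0,-0.07],"twist":[0,0,0]},{"offset":[0,0,-0.09],"twist":[0,0,0]},{"offset":[0,0,-0.11],"twist":[0,0,0]},{"offset":[0,0,-0.11],"twist":[0,0,0]},{"offset":[0,0,-0.11],"twist":[0,0,0]}]'
python3 - <<'E'
from h import *
o=get_obs(); print(o['grip_force'],o['opening'],o['contact_force'],o['q'])
go([0,-.004,.13])
# over tray view pose, two ways round; z=.22
b=[.4937,.1774,.23]
for a in (0,np.pi):
    tx=np.array([np.cos(b[2]+a),np.sin(b[2]+a),0]);tz=np.array([0,0,-1.]);ty=np.cross(tz,tx)
    print(rel([b[0],b[1],.22],np.c_[tx,ty,tz],o))
E
```

```text
t: 13.85
tool_pos: [0.6102, -0.2, 0.1969]
tool_rot: [-1.82, -2.051, 0.549]
contact_force: [-0.5, -0.6, -5.0]
opening: 0.0143
grip_force: 98.2
98.2297432422638 0.014288093247488198 [-0.5124 -0.6059 -5.0163] [-0.3365  0.4326  1.2887 -0.2336  1.8898 -0.4759]
[-0.5153 -0.5229 -0.4874] [0.0305 0.0884 0.1548]
(array([ 0.3885, -0.0729,  0.0154]), array([-24.4048,  21.8371,  81.5865]))
(array([ 0.3885, -0.0729,  0.0154]), array([-22.4946, -25.1396, -93.9198]))
```

```bash
python3 - <<'E'
from h import *
o=get_obs()
b=[.4937,.1774,.23];a=np.pi
tx=np.array([np.cos(b[2]+a),np.sin(b[2]+a),0]);tz=np.array([0,0,-1.]);ty=np.cross(tz,tx)
print(rel([.56,.19,.26],np.c_[tx,ty,tz],o))
E
```

```text
(array([ 0.3932, -0.0346, -0.0529]), array([-22.4946, -25.1396, -93.9198]))
```

```bash
python3 -m crank '[{"offset":[0,0,-0.04],"twist":[0,0,0]},{"offset":[0.05,0,-0.06],"twist":[0,0,0]},{"offset":[0.1,-0.02,-0.06],"twist":[-4.5,-5,-18.8]},{"offset":[0.15,-0.03,-0.06],"twist":[-6.8,-7.5,-28.2]},{"offset":[0.2,-0.035,-0.06],"twist":[-9,-10,-37.6]},{"offset":[0.25,-0.035,-0.06],"twist":[-11.2,-12.5,-47]},{"offset":[0.3,-0.035,-0.055],"twist":[-13.5,-15,-56.3]},{"offset":[0.35,-0.035,-0.053],"twist":[-15.7,-17.6,-65.7]},{"offset":[0.393,-0.035,-0.053],"twist":[-18,-20.1,-75.1]},{"offset":[0.393,-0.035,-0.053],"twist":[-20.2,-22.6,-84.5]},{"offset":[0.393,-0.035,-0.053],"twist":[-22.5,-25.1,-93.9]},{"offset":[0.393,-0.035,-0.053],"twist":[-22.5,-25.1,-93.9]},{"offset":[0.393,-0.035,-0.053],"twist":[-22.5,-25.1,-93.9]},{"offset":[0.393,-0.035,-0.053],"twist":[-22.5,-25.1,-93.9]},{"offset":[0.393,-0.035,-0.053],"twist":[-22.5,-25.1,-93.9]},{"offset":[0.393,-0.035,-0.053],"twist":[-22.5,-25.1,-93.9]}]'
python3 - <<'E'
from h import *
import pickle
o=get_obs(); im=get_image("wrist"); cv2.imwrite("pics/w3.png",cv2.cvtColor(im,cv2.COLOR_RGB2BGR)); pickle.dump(o,open("w3.pkl","wb"))
print(o["dq"]); B=np.array([[.053,.038,0],[.053,-.038,0],[-.053,-.038,0],[-.053,.038,0]])
print(proj(bayP([.4937,.1774,.23],B),get_calibration("wrist"),wristT(o)))
E
```

```text
t: 15.85
tool_pos: [0.5598, 0.1897, 0.2604]
tool_rot: [0.359, -3.12, 0.0]
contact_force: [-0.5, 0.5, -4.2]
opening: 0.014
grip_force: 98.9
[ 0.     -0.0013 -0.0027 -0.0003 -0.0005 -0.0007]
[[353.2051 187.0023]
 [285.7587 187.0609]
 [283.2249  85.5479]
 [356.0266  85.4904]]
```

View pics/w3.png

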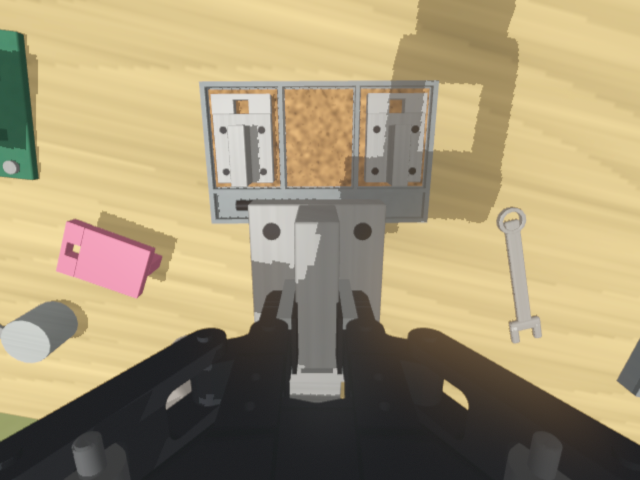

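The wrist picture shows the empty cork bay with corners (283,87), (355,87), (355,188) and (285,188), within 2 px of the prediction. The plate hangs square in the fingers, its edge at row 205, columns 248 to 385.

```bash
python3 - <<'E'
from h import *
import pickle
o=pickle.load(open("w3.pkl","rb")); c=get_calibration("wrist"); T=wristT(o)
B=np.array([[.053,.038,0],[.053,-.038,0],[-.053,-.038,0],[-.053,.038,0]])
b,r=fit(bayP,[.4937,.1774,.23],[(c,T,B,np.array([[355,188],[285,188],[283,87],[355,87.]]))]);print(b);print(r.T)
print(proj([[.041,-.03,.0065],[.041,.03,.0065],[.041,-.008,-.026],[.041,.008,-.026]],c,c["tool_from_camera"]))
b=np.mean([b,[.4937,.1774,.23]],0)
a=np.pi; tx=np.array([np.cos(b[2]+a),np.sin(b[2]+a),0]);tz=np.array([0,0,-1.]);ty=np.cross(tz,tx)
o=get_obs()
print(rel(np.r_[b[:2],.028]+.004*tx,np.c_[tx,ty,tz],o))
E
```

```text
[0.495  0.1774 0.2343]
[[-1.8541  0.7597 -0.2111  0.5204]
 [-0.0066  0.3439  0.0439 -0.3536]]
[[247.3507 205.4484]
 [387.0523 205.4596]
 [293.8979 223.8119]
 [340.8889 223.8146]]
(array([0.0703, 0.0029, 0.2325]), array([ 0.0072, -0.0524, -0.178 ]))
```

```bash
python3 -m crank '[{"offset":[0.04,0.003,0.03],"twist":[0,0,0]},{"offset":[0.07,0.003,0.08],"twist":[0,0,0]},{"offset":[0.07,0.003,0.12],"twist":[0,0,0]},{"offset":[0.07,0.003,0.16],"twist":[0,0,0]},{"offset":[0.07,0.003,0.19],"twist":[0,0,0]},{"offset":[0.07,0.003,0.21],"twist":[0,0,0]},{"offset":[0.07,0.003,0.215],"twist":[0,0,0]},{"offset":[0.07,0.003,0.215],"twist":[0,0,0]},{"offset":[0.07,0.003,0.215],"twist":[0,0,0]},{"offset":[0.07,0.003,0.215],"twist":[0,0,0]}]'
cat > b.py <<'E'
from h import *
b=[.4944,.1774,.232]
a=np.pi; tx=np.array([np.cos(b[2]+a),np.sin(b[2]+a),0]);tz=np.array([0,0,-1.]);ty=np.cross(tz,tx)
o=get_obs(); d,w=rel(np.r_[b[:2],.028]+.004*tx,np.c_[tx,ty,tz],o); print(d*1000,w,o["contact_force"],o["grip_force"])
E
python3 b.py
```

```text
t: 17.15
tool_pos: [0.4916, 0.1769, 0.0468]
tool_rot: [-0.359, 3.119, 0.0]
contact_force: [0.7, 1.1, -3.7]
opening: 0.0142
grip_force: 98.9
[ 1.2074 -0.1245 18.7717] [ 0.0071  0.0899 -0.1621] [ 0.668   1.1296 -3.7352] 98.93830418586731
```

```bash
python3 -m crank '[{"offset":[0.001,0,0.005],"twist":[0,0,0]},{"offset":[0.001,0,0.01],"twist":[0,0,0]},{"offset":[0.001,0,0.014],"twist":[0,0,0]},{"offset":[0.001,0,0.017],"twist":[0,0,0]},{"offset":[0.001,0,0.017],"twist":[0,0,0]},{"offset":[0.001,0,0.017],"twist":[0,0,0]},{"offset":[0.001,0,0.017],"twist":[0,0,0]}]'; python3 b.py
```

```text
t: 18.02
tool_pos: [0.49, 0.1765, 0.0288]
tool_rot: [0.359, -3.121, -0.0]
contact_force: [-0.2, 0.3, -3.8]
opening: 0.0143
grip_force: 98.9
[-0.4759 -0.1156  0.8096] [ 0.0096 -0.0058 -0.1658] [-0.1817  0.276  -3.8048] 98.93704891204834
```

Not touching yet. I go down in 1 mm steps until there is contact.

```bash
python3 -m crank '[{"offset":[0,0,0.001],"twist":[0,0,0]},{"offset":[0,0,0.002],"twist":[0,0,0]},{"offset":[0,0,0.002],"twist":[0,0,0]},{"offset":[0,0,0.002],"twist":[0,0,0]}]'; python3 b.py
```

```text
t: 18.52
tool_pos: [0.4899, 0.1765, 0.0273]
tool_rot: [0.359, -3.12, -0.0]
contact_force: [-4.6, -1.2, 6.1]
opening: 0.0143
grip_force: 100.3
[-0.546  -0.1204 -0.6517] [ 0.0059 -0.0357 -0.1613] [-4.6083 -1.1868  6.1206] 100.31991720199585
```

```bash
python3 -m crank '[{"offset":[0,0,0.001],"twist":[0,0,0]},{"offset":[0,0,0.001],"twist":[0,0,0]},{"offset":[0,0,0.001],"twist":[0,0,0]}]'; python3 b.py
```

```text
t: 18.9
tool_pos: [0.4899, 0.1765, 0.0273]
tool_rot: [0.359, -3.12, 0.0]
contact_force: [-8.3, -3.5, 13.4]
opening: 0.0143
grip_force: 101.7
[-0.5485 -0.1173 -0.6841] [ 0.0017 -0.0805 -0.1555] [-8.3417 -3.4854 13.4299] 101.68013334274292
```

Contact made and the plate is seated. Let go, then rise straight up.

```bash
python3 -m crank '[{"offset":[0,0,-0.002],"twist":[0,0,0]},{"offset":[0,0,-0.002],"twist":[0,0,0]},{"offset":[0,0,-0.002],"twist":[0,0,0]},{"offset":[0,0,-0.002],"twist":[0,0,0]},{"offset":[0,0,-0.002],"twist":[0,0,0]},{"offset":[0,0,-0.002],"twist":[0,0,0]},{"offset":[0,0,-0.02],"twist":[0,0,0]},{"offset":[0,0,-0.06],"twist":[0,0,0]},{"offset":[0,0,-0.12],"twist":[0,0,0]},{"offset":[0,0,-0.18],"twist":[0,0,0]},{"offset":[0,0,-0.2],"twist":[0,0,0]},{"offset":[0,0,-0.2],"twist":[0,0,0]},{"offset":[0,0,-0.2],"twist":[0,0,0]}]' 0.45
python3 - <<'E'
from h import *
import pickle
o=get_obs(); im=get_image("wrist"); cv2.imwrite("pics/w4.png",cv2.cvtColor(im,cv2.COLOR_RGB2BGR)); pickle.dump(o,open("w4.pkl","wb"))
go([0,.075,.13],81)
t=get_image("top"); cv2.imwrite("pics/top4.png",cv2.cvtColor(t,cv2.COLOR_RGB2BGR))
a=cv2.cvtColor(im,cv2.COLOR_RGB2BGR)[60:460,100:540]
q=cv2.cvtColor(t,cv2.COLOR_RGB2BGR)[205:305,356:476]
cv2.imwrite("pics/c4.png",np.hstack([a,cv2.convertScaleAbs(cv2.resize(q,(360,300),interpolation=cv2.INTER_CUBIC),alpha=1.6,).__class__(0) if 0 else np.pad(cv2.convertScaleAbs(cv2.resize(q,(360,300),interpolation=cv2.INTER_CUBIC),alpha=1.6),((0,100),(0,0),(0,0)))]))
E
```

```text
t: 20.52
tool_pos: [0.4888, 0.1762, 0.2234]
tool_rot: [0.359, -3.117, 0.0]
contact_force: [0.7, 0.2, -0.9]
opening: 0.0384
grip_force: 0.0
[ -24.0425 -472.9013   24.989 ] [ 0.6397 29.7856 15.1252]
```

View pics/c4.png

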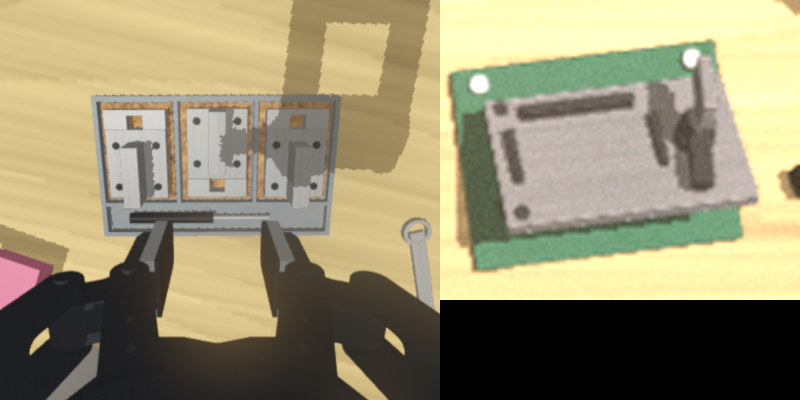

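The plate lies flat in the middle bay (crop pixels about (217,153)) with cork showing all round, and both mates are undisturbed. The finger is still aside in the empty nest, with its bar at (705,90) in the right panel. I go back to the hook.

```bash
python3 -m crank '[{"offset":[0,-0.06,-0.02],"twist":[0,0,0]},{"offset":[0,-0.12,-0.03],"twist":[0,0,0]},{"offset":[0,-0.18,-0.03],"twist":[0,5,3]},{"offset":[-0.01,-0.24,-0.03],"twist":[0.2,10,5]},{"offset":[-0.02,-0.3,-0.02],"twist":[0.3,15,8]},{"offset":[-0.024,-0.36,-0.01],"twist":[0.4,20,11]},{"offset":[-0.024,-0.42,0],"twist":[0.6,25,13]},{"offset":[-0.024,-0.473,0.025],"twist":[0.6,29.8,15.1]},{"offset":[-0.024,-0.473,0.025],"twist":[0.6,29.8,15.1]},{"offset":[-0.024,-0.473,0.025],"twist":[0.6,29.8,15.1]},{"offset":[-0.024,-0.473,0.025],"twist":[0.6,29.8,15.1]},{"offset":[-0.024,-0.473,0.025],"twist":[0.6,29.8,15.1]}]'
python3 - <<'E'
from h import *
import pickle
o=get_obs(); im=get_image("wrist"); a=cv2.cvtColor(im,cv2.COLOR_RGB2BGR);cv2.imwrite("pics/w5.png",a)
go([0,.075,.13],81);go([0,.075,.039],81)
c=get_calibration("wrist")
for g in (78,81):
    Rz=R.from_euler('z',g,degrees=True).as_matrix()
    L=np.array([[.005,-.021,0],[-.005,-.021,0],[-.005,.021,0],[.005,.021,0]])@Rz.T+[0,.075,.068]
    print(proj(nestP(N,L),c,wristT(o)).ravel())
E
```

```text
t: 22.12
tool_pos: [0.6212, -0.2778, 0.2031]
tool_rot: [-0.052, -2.628, 0.096]
contact_force: [0.0, -0.6, 0.7]
opening: 0.0384
grip_force: 0.0
[-0.9665 -0.6714  5.4948] [-0.0049  0.4227  0.0649]
[-0.2951 -0.6633 96.4923] [-0.0049  0.4227  0.0649]
[309.4843 218.3781 325.7796 219.2329 321.805  282.2962 306.3589 281.5286]
[307.681  218.7453 324.0014 218.7693 323.5174 281.9666 308.0512 281.9453]
```

View pics/w5.png

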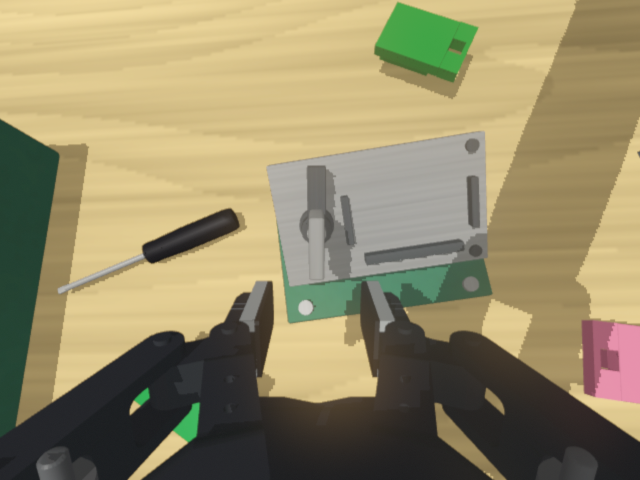

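The wrist picture shows the bar grip at (308..325, 222..280), which matches the predicted 81° pose. Descend and close on it.

```bash
python3 -m crank '[{"offset":[0,0,0.03],"twist":[0,0,0]},{"offset":[0,0,0.06],"twist":[0,0,0]},{"offset":[0,-0.0005,0.08],"twist":[0,0,0]},{"offset":[0,-0.0005,0.09],"twist":[0,0,0]},{"offset":[0,-0.0005,0.093],"twist":[0,0,0]},{"offset":[0,-0.0005,0.093],"twist":[0,0,0]},{"offset":[0,-0.0005,0.093],"twist":[0,0,0]}]'
python3 -c "
from h import *
go([0,.075,.039],81);print(get_obs()['contact_force'])"
```

```text
t: 23.05
tool_pos: [0.5756, -0.2847, 0.1208]
tool_rot: [-0.053, -2.627, 0.095]
contact_force: [0.2, -0.1, -0.3]
opening: 0.0384
grip_force: 0.0
[0.4466 0.6164 2.4728] [0.045  0.3336 0.0292]
[ 0.2383 -0.0816 -0.3342]
```

```bash
python3 -m crank '[{"offset":[0,0,0],"twist":[0,0,0]},{"offset":[0,0,0],"twist":[0,0,0]},{"offset":[0,0,0],"twist":[0,0,0]},{"offset":[0,0,0],"twist":[0,0,0]},{"offset":[0,0,0],"twist":[0,0,0]},{"offset":[0,0,-0.005],"twist":[0,0,0]},{"offset":[0,0,-0.01],"twist":[0,0,0]},{"offset":[0,0,-0.015],"twist":[0,0,0]},{"offset":[0,0,-0.015],"twist":[0,0,8]},{"offset":[0,0,-0.015],"twist":[0,0,16]},{"offset":[0,0,-0.015],"twist":[0,0,24]},{"offset":[0,0,-0.015],"twist":[0,0,32]},{"offset":[0,0,-0.015],"twist":[0,0,40]},{"offset":[0,0,-0.015],"twist":[0,0,40]},{"offset":[0,0,-0.015],"twist":[0,0,40]}]' 0 70
python3 -c "
from h import *
go([0,.075,.05],41);o=get_obs();print(o['contact_force']@nestR(N[2]),o['wrist_torque'])"
```

```text
t: 24.92
tool_pos: [0.5817, -0.2838, 0.1322]
tool_rot: [-0.958, -2.482, 0.329]
contact_force: [-3.6, 0.2, -8.7]
opening: 0.0085
grip_force: 68.0
[0.278  0.3342 4.4554] [0.17   0.0538 0.1502]
[-1.2401 -0.6581 -9.2763] [ 0.0383 -0.5271 -0.0086]
```

```bash
python3 -m crank '[{"offset":[0,0,0],"twist":[0,0,8]},{"offset":[0,0,0],"twist":[0,0,16]},{"offset":[0,0,0],"twist":[0,0,24]},{"offset":[0,0,0],"twist":[0,0,32]},{"offset":[0,0,0],"twist":[0,0,38]},{"offset":[0,0,0],"twist":[0,0,41]},{"offset":[0,0,0],"twist":[0,0,41]},{"offset":[0,0,0],"twist":[0,0,41]},{"offset":[0,0,0.005],"twist":[0,0,41]},{"offset":[0,0,0.01],"twist":[0,0,41]},{"offset":[0,0,0.014],"twist":[0,0,41]},{"offset":[0,0,0.014],"twist":[0,0,41]},{"offset":[0,0,0.014],"twist":[0,0,41]}]'
python3 -c "
from h import *
go([0,.075,.04],0);o=get_obs();print(o['contact_force']@nestR(N[2]),o['wrist_torque'])"
```

```text
t: 26.55
tool_pos: [0.575, -0.2847, 0.1213]
tool_rot: [-1.823, -2.05, 0.545]
contact_force: [-6.6, 0.7, -3.5]
opening: 0.0087
grip_force: 68.5
[0.5636 0.5153 1.6195] [ 0.1779 -0.0329  0.051 ]
[ 3.8395 -1.4096 -6.2389] [ 0.0406  0.455  -0.0474]
```

Home. Release and retreat straight up, then verify.

```bash
python3 -m crank '[{"offset":[0,0,0.001],"twist":[0,0,0]},{"offset":[0,0,0.001],"twist":[0,0,0]},{"offset":[0,0,0.001],"twist":[0,0,0]},{"offset":[0,0,0],"twist":[0,0,0]},{"offset":[0,0,-0.02],"twist":[0,0,0]},{"offset":[0,0,-0.05],"twist":[0,0,0]},{"offset":[0.03,0,-0.1],"twist":[0,0,0]},{"offset":[0.03,0,-0.13],"twist":[0,0,0]},{"offset":[0.03,0,-0.13],"twist":[0,0,0]},{"offset":[0.03,0,-0.13],"twist":[0,0,0]},{"offset":[0.03,0,-0.13],"twist":[0,0,0]}]' 0.5
python3 - <<'E'
from h import *
o=get_obs(); a=cv2.cvtColor(get_image("wrist"),cv2.COLOR_RGB2BGR)
c=get_calibration("wrist")
L=np.array([[.005,-.021,0],[-.005,-.021,0],[-.005,.021,0],[.005,.021,0]])+[0,.075,.068]
print(proj(nestP(N,L),c,wristT(o)))
t=cv2.cvtColor(get_image("top"),cv2.COLOR_RGB2BGR)[220:325,160:300]
cv2.imwrite("pics/c6.png",np.hstack([a[60:360,180:480],cv2.resize(t,(400,300),interpolation=cv2.INTER_CUBIC)]))
E
```

```text
t: 27.92
tool_pos: [0.6348, -0.2474, 0.2314]
tool_rot: [-1.822, -2.047, 0.544]
contact_force: [-0.3, 0.3, -0.7]
opening: 0.0429
grip_force: 0.0
[[309.822  247.5814]
 [323.587  247.5942]
 [323.2096 300.3302]
 [310.0352 300.3215]]
```

View pics/c6.png

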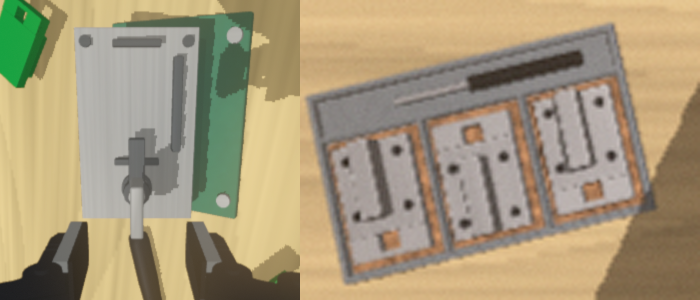

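The left panel shows the finger back home and straight (bar at crop (137,212), matching the prediction for 0°). The right panel shows the plate flat and in line in the middle bay at (483,170), with both mates in place. Handing in.

```bash
python3 -c "
from station import *
print(finish_job())"
```

```text
the job is handed in; nothing more can be done
None
```

The step plate lies flat and in line in the middle bay, the hook finger is back home and released, and the job was handed in at about 28 s. The final pictures show both other plates in place; I did not check the oil bottle again at the end, but the arm stayed well clear of it. No verdict came back from the hand-in.

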